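# Swing the meter's dust cover aside and fit its reference plate

## Task

Get the benchtop meter ready for calibration: swing its pivoting dust cover as far aside as it goes, whichever way its hidden stop lets it turn, to uncover the port in the deck. Then fit the small tabbed reference plate into the port, whichever way round it drops in flush, and let go of it, leaving the cover wide open and the bottle and beaker undisturbed.

Things in the scene. Friction and masses are not known exactly. Their poses are not given: they have to be found in the camera images.
- meter: the benchtop meter: a white box 124 (x) x 130 (y) x 45 mm high that does not move. Origin at the centre of its underside, x towards its back (the pivot side), y to its left, z up; its grey panel with display and keys is on the -x side. Its flat deck is at height 45 mm.
- pivot (a point): on the meter: the axis of the dust cover's one upright pin, at meter x = 50, y = 0 mm, at the height of the cover's underside (54 mm; 9 mm above the deck). Axes as the meter's. The cover is a round aluminium paddle, 80 mm in diameter, 4 mm thick, centred 58 mm from the pin.
- cover (a joint): angle of the dust cover about its pin, rad: 0 = shut (it points from the pin to the meter's -x side), positive = counter-clockwise from above (outer end goes to the meter's -y side). End stops at +1.7 and -1.7, but a hidden stop pin blocks one direction, which one varies and must be felt, after about 0.05 rad. The other way resists with about 1.5 N at the knob; it stays where it is left.
- knob (a point): centre of the top of the cover's upright black thumb knob: a cylinder 14 mm in diameter and 26 mm tall standing on the cover, 86 mm from the pin on the cover's centre line. When the cover is shut it is at meter x = -36, y = 0, z = 84 mm. It turns with the cover.
- port (a point): centre of the floor of the port under the cover, at meter x = -8, y = 0, z = 37 mm; axes as the meter's. The port is a recess 8 mm deep, 36 mm (x) by 48 mm (y), with a slot 16 mm wide and 10 mm long in the middle of only one of its two y ends; which end varies and is hidden until the cover is open.
- plate: grey reference plate, loose, flat on the worktop: 32 (x) x 44 (y) x 8 mm thick, a tab 12 mm wide sticking out 8 mm from the middle of its +y end, an upright grip bar 14 (x) x 30 (y) mm from 8 to 36 mm above its underside. Origin: centre of the underside of the 32 x 44 part. It fits the port one way round only, 2 mm to spare each side; turned half round the tab rests on the deck, 8 mm up.
- bottle: bystander: closed white reagent bottle with a green cap, 48 mm across and 88 mm tall, standing upright; origin at the centre of its underside.
- beaker: bystander: clear glass beaker, 50 mm across and 65 mm tall, standing upright; origin at the centre of its underside.
There are look-alikes about, which are no part of the job. There is more than one size of the plate; the job needs the largest.

How it is judged:
On the way, in this order (a step that is already met when the one before it is completed fails the run):
1. the dust cover is swung fully aside, to within 0.2 rad of its end stop ((value of joint cover above 1.5 rad or value of joint cover below -1.5 rad)), for 0.2 s.
2. the plate lies flush in the port with the cover open ((value of joint cover above 1.5 rad or value of joint cover below -1.5 rad) and z of plate in the frame of port between -0.002 and 0.0025 m and horizontal distance between plate and port below 0.005 m and angle between plate's own z axis and vertical below 0.07 rad and angle between the y axis of plate and the y axis of port, either way round below 0.2 rad), for 0.2 s.
At the end, for the whole second after the job is handed in: The dust cover rests beyond 1.5 rad, either way; the reference plate lies released and at rest in the port, its underside within 2.5 mm of the port floor, its centre within 5 mm of the port centre, level within 0.07 rad and in line with the port within 0.2 rad (all of step 2 and linear speed of plate below 0.01 m/s and velocity of joint cover between -0.05 and 0.05 rad/s); the robot touches nothing.
It fails at once if bottle is pushed more than 20 mm or tipped over (distance of bottle from where it was at the start of the episode above 0.02 m or angle between bottle's own z axis and vertical above 0.4 rad).
It fails at once if beaker is pushed more than 20 mm or tipped over (distance of beaker from where it was at the start of the episode above 0.02 m or angle between beaker's own z axis and vertical above 0.4 rad).
It also fails if it takes over 67 s, if anything falls off the work surface, if the arm or the gripper's body presses on something with over 40 N, if the wrist force passes 120 N, or if a joint passes its speed limit or range.

## Robot

A 6-joint arm with a two-finger parallel gripper is mounted at the origin on a cart in front of the work surface, level with it; the furniture and walls round the work are solid. World frame = base frame: x ahead of the robot, y to its left, z up, the work surface at z = 0. Lengths are in m, angles in rad, forces in N, time in s.
With the tool pointing down it reaches from about 0.325 to 0.775 m from the base axis. Payload 9.3 kg.
Tool frame: the origin (TCP) lies midway between the tips of the shut fingers; the grasp point (between the pads) lies 19 mm behind it; z points along the fingers, y is the direction in which the jaws open and shut (so a half turn about z gives the same grasp; the last joint's range is limited). The gripper opens to 85 mm and grips with 20 to 120 N. Pads are 22 mm wide; open, the fingers measure 114 mm over their backs; the gripper's body (76 mm by 85 mm) begins 54 mm behind the grasp point. The pads swing forward as they close: fully open they stand 13 mm farther back than shut.
Start: joints at [1.032, 0.259, 0.021, 1.334, 0, 1.418], TCP at [0.207, 0.51, 0.231] pointing down, gripper open.
Joint ranges: [-3.04, 3.04], [-0.91, 1.82], [-1.04, 1.36], [-1.92, 1.95], [-1.52, 1.45], [-3.14, 3.14]. Speed limits (rad/s): [2.22, 2.22, 2.79, 3.14, 3.14, 3.14].

## Interface

Orientations are given as a unit quaternion [x, y, z, w].
In Python, from rig import * gives the robot as it stands. Calls block until the motion is done:
- reach(position, orientation): joint-space move of the TCP to a pose.
- servo_line(position, frame=None, speed=0.15): straight line of the TCP; frame=None keeps the orientation; speed is the mean speed in m/s.
- goto_joints(angles): joint-space move.
- command_gripper(opening): opening from 0.0 (shut) to 1.0 (fully open); the grip force is fixed at half the most; returns when the fingers have stopped.
- hold(seconds).
- solve_ik(position, orientation): joint angles nearest the present ones, or None.
- capture(name): name is "side" or "top" or "wrist"; returns (picture, depth): 420x560x3 uint8, blue, green, red; 420x560 float32, m along the optical axis (not along the pixel's ray), 0 where there is no reading.
- camera_info(name): a dict with "camera_matrix" (3x3 intrinsics, pixels), "pose" (4x4, takes a point from camera to world coordinates). Camera axes: x right, y up, looking along -z (the intrinsics and any distortion apply to the point x, -y, -z); pixel columns grow to the right and rows downward; lengths in m; the calibration is good to about 2 mm. A picture is of the moment at which its call begins: read the wrist's pose just before it. camera_info takes no time and is no camera call; for the wrist camera it gives the pose at the moment of the call.
A pose or a line that the arm cannot do raises PlanningError and nothing moves.
- finish_job(): hands the job in, once; it reports no verdict.
Readings, each from a call of its own:
- read_clock(): time.
- read_joint_pos(): joint angles.
- read_qvel(): joint speeds.
- read_joint_efforts(): joint torques, N m.
- read_tool_pos(): TCP position.
- read_tcp_rot(): TCP orientation.
- read_force(): force on the tool from outside, world axes, zero at the start.
- read_wrist_torque(): the same for the moment, N m.
- read_gripper_width(): opening from 0.0 (shut) to 1.0 (fully open).
Only numpy, scipy, OpenCV 4.12 (cv2) and the standard library are available. Lean on these libraries where they do the work, as an engineer would, in place of code of your own. Each camera call takes 0.05 s, during which the arm holds its last target. There are 200 camera calls.

## Working session

There is one attempt and no reset: what is moved stays moved. The work goes in short steps, each a Python script; the robot and the scene stay as the last script left them, time stands still between calls to the robot, and variables do not carry over. Pictures are saved under pics/ and viewed, on a budget of 10 in all, crops included, one or two more only if the job needs it, and the job is handed in when it is done.

```bash
mkdir -p pics; ls; python3 - <<'E'
from rig import *
import cv2,numpy as np
for n in("top","side"):
    p,d=capture(n); cv2.imwrite(f"pics/{n}0.png",p); np.save(f"{n}0.npy",d)
    i=camera_info(n); print(n,i["camera_matrix"],np.round(i["pose"],4), {k:v for k,v in i.items() if k not in("camera_matrix","pose")})
print(read_clock())
E
```

```text
pics
top [[517.8144283    0.         280.45448605]
 [  0.         517.8144283  214.99234452]
 [  0.           0.           1.        ]] [[ 0.3339  0.9132 -0.2338  0.3284]
 [-0.9426  0.3247 -0.0779 -0.1975]
 [ 0.0048  0.2464  0.9692  1.0634]
 [ 0.      0.      0.      1.    ]] {}
side [[446.56720228   0.         275.68654966]
 [  0.         446.56720228 216.92731929]
 [  0.           0.           1.        ]] [[ 0.4519 -0.7352  0.5053  1.0437]
 [ 0.892   0.3819 -0.242  -0.3855]
 [-0.015   0.56    0.8283  0.9078]
 [ 0.      0.      0.      1.    ]] {}
0.1
```

View pics/top0.png

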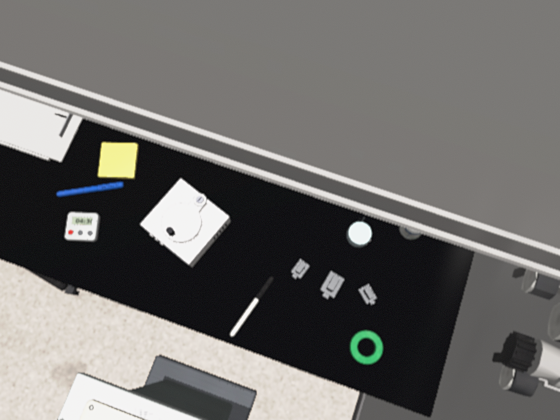

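View pics/side0.png

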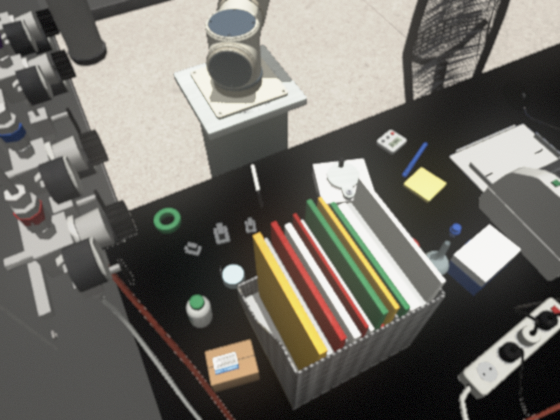

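The top view shows the meter at (186,222), with its dark knob at (171,231). Three plate look-alikes lie at (300,268), (332,284) and (367,294). The beaker is at (359,234), and the bottle is half hidden at (410,229). In the side view the bottle is at (200,310) and the beaker at (233,275). The middle plate looks largest, so I'll measure all three and crop close.

```bash
cat > h.py <<'E'
import numpy as np,cv2
from rig import *
def ray(info,u,v):
    K=info["camera_matrix"];T=np.array(info["pose"])
    d=np.array([(u-K[0,2])/K[0,0],-(v-K[1,2])/K[1,1],-1.]); return T[:3,3],T[:3,:3]@d
def onplane(info,u,v,z):
    o,d=ray(info,u,v); return o+d*(z-o[2])/d[2]
def atdepth(info,u,v,dep):
    o,d=ray(info,u,v); return o+d*dep
def blobs(m,amin):
    n,l,s,c=cv2.connectedComponentsWithStats(m.astype(np.uint8))
    return [(l==i,s[i],c[i]) for i in range(1,n) if s[i][4]>=amin]
E
python3 - <<'E'
from h import *
p=cv2.imread("pics/top0.png");d=np.load("top0.npy");i=camera_info("top")
g=p.max(2)
for nm,(x0,y0,x1,y1) in dict(plates=(270,240,400,320),meter=(125,165,245,280)).items():
    m=np.zeros(g.shape,bool);m[y0:y1,x0:x1]=g[y0:y1,x0:x1]>60
    for b,s,c in blobs(m,40):
        r=cv2.minAreaRect(np.argwhere(b)[:,::-1].astype(np.float32))
        zs=[atdepth(i,u,v,d[v,u])[2] for v,u in np.argwhere(b)]
        pts=np.array([onplane(i,*q,0.045 if nm=="meter" else 0.008) for q in cv2.boxPoints(r)])
        print(nm,c.round(1),s[4],"z",np.percentile(zs,[5,50,95]).round(3)); print(pts.round(4).tolist(),np.linalg.norm(np.roll(pts,1,0)-pts,axis=1).round(3))
m=(g<60);m[:]=0;m[205:250,150:215]=g[205:250,150:215]<60
for b,s,c in blobs(m,8): print("knob",c,s[4],onplane(i,*c,.084),atdepth(i,*c,d[int(c[1]),int(c[0])]))
for q in [(359,234),(410,229),(410,205),(359,200),(200,170),(240,130)]: print(q,atdepth(i,*q,d[q[1],q[0]]).round(3))
a=cv2.resize(p[245:310,280:385],None,fx=7,fy=7,interpolation=2)[:300,:735]
sd=cv2.imread("pics/side0.png");
a=cv2.resize(p[245:310,282:387],(480,297),interpolation=2); b=cv2.resize(p[170:270,130:240],(320,291),interpolation=2)
c=cv2.resize(sd[200:330,170:300],(400,297),interpolation=2);e=cv2.resize(sd[150:215,305:385],(400,297),interpolation=2)
b=cv2.resize(b,(320,297))
cv2.imwrite("pics/crop1.png",np.vstack([np.hstack([a,b]),np.hstack([c,e])]))
i=camera_info("side");d=np.load("side0.npy")
for q in [(197,301),(233,272),(200,315),(310,250),(342,280)]: print("side",q,atdepth(i,*q,d[q[1],q[0]]).round(3))
E
```

```text
plates [358.8 242.4] 119 z [-0.002  0.021  0.027]
[[0.5794, -0.2629, 0.008], [0.5947, -0.306, 0.008], [0.5826, -0.3097, 0.008], [0.5673, -0.2667, 0.008]] [0.013 0.046 0.013 0.046]
plates [299.5 268.8] 241 z [-0.001  0.006  0.027]
[[0.4718, -0.1682, 0.008], [0.5109, -0.1805, 0.008], [0.5028, -0.2059, 0.008], [0.4639, -0.1935, 0.008]] [0.026 0.041 0.027 0.041]
plates [331.5 284.8] 429 z [-0.001  0.009  0.038]
[[0.4536, -0.2363, 0.008], [0.5084, -0.2471, 0.008], [0.5019, -0.2816, 0.008], [0.4474, -0.2705, 0.008]] [0.035 0.056 0.035 0.056]
plates [367.5 294. ] 250 z [-0.001  0.006  0.029]
[[0.4894, -0.3111, 0.008], [0.5094, -0.3287, 0.008], [0.4812, -0.3595, 0.008], [0.4614, -0.3419, 0.008]] [0.042 0.027 0.042 0.026]
meter [129.8 171.3] 149 z [0.001 0.01  0.014]
[[0.5668, 0.2244, 0.045], [0.5738, 0.2048, 0.045], [0.5477, 0.1935, 0.045], [0.5408, 0.2129, 0.045]] [0.028 0.021 0.028 0.021]
meter [234.9 167.4] 124 z [-0.002  0.817  0.82 ]
[[0.6316, 0.0425, 0.045], [0.6497, -0.0084, 0.045], [0.6333, -0.0145, 0.045], [0.6152, 0.0362, 0.045]] [0.018 0.054 0.018 0.054]
meter [185.2 221.7] 4387 z
[... 281 characters left out ...]
33333] 12 [0.46040116 0.0680331  0.084     ] [0.46102394 0.06928575 0.07938011]
knob [155.7480315  244.95275591] 127 [0.42835177 0.0870992  0.084     ] [ 0.43720026  0.11228957 -0.00268098]
knob [211.76923077 246.30769231] 39 [ 0.46189337 -0.01520792  0.084     ] [ 0.47359261  0.0007666  -0.00181614]
(359, 234) [ 0.594 -0.279  0.027]
(410, 229) [ 0.63  -0.369  0.059]
(410, 205) [ 0.404 -0.232  0.846]
(359, 200) [ 0.406 -0.211  0.823]
(200, 170) [ 0.622  0.086 -0.001]
(240, 130) [ 0.408 -0.152  0.856]
side (197, 301) [ 0.652 -0.374  0.091]
side (233, 272) [ 0.594 -0.278  0.028]
side (200, 315) [ 0.669 -0.379  0.062]
side (310, 250) [ 0.727 -0.171  0.245]
side (342, 280) [ 0.797 -0.149  0.236]
```

View pics/crop1.png

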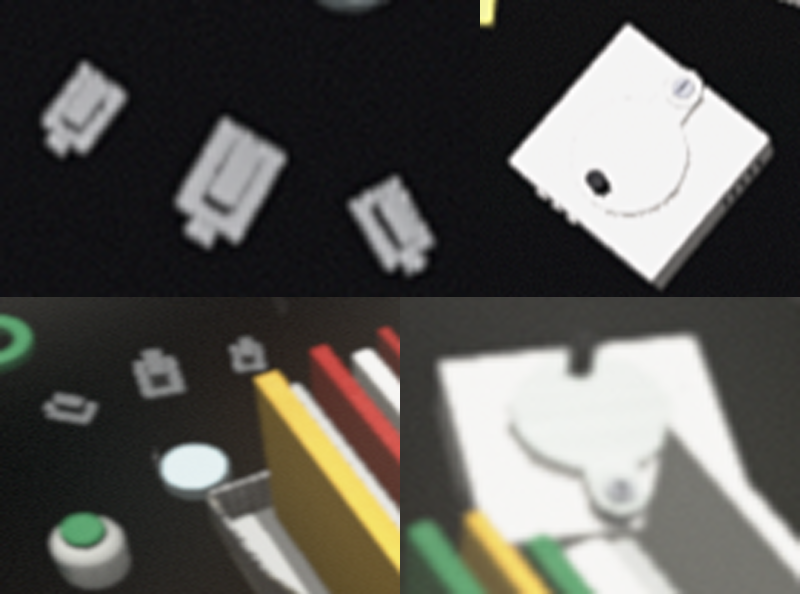

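The crop confirms that the middle plate, at top pixel (332,284), is the largest: about 35x56 mm with its tab and 38 mm tall. Its tab points towards the robot. The cover is shut, with the knob on the robot-left side of the meter. Next I'll take wrist views over the meter and the plate.

```bash
cat >> h.py <<'E'
from scipy.spatial.transform import Rotation as Rn
def down(a):  # jaw axis (tool y) at world angle a
    y=np.array([np.cos(a),np.sin(a),0]);z=np.array([0,0,-1.]);x=np.cross(y,z)
    return Rn.from_matrix(np.c_[x,y,z]).as_quat()
E
python3 - <<'E'
from h import *
i=camera_info("top")
P=onplane(i,199.8,199.6,.06);Kn=onplane(i,171.3,232,.084)
print("pivot",P,"knob",Kn,np.hypot(*(P-Kn)[:2]),np.degrees(np.arctan2(*(P-Kn)[1::-1])))
s=camera_info("side"); d=np.load("side0.npy")
for q in [(437,262),(455,230),(437,250)]: print(q,atdepth(s,*q,d[q[1],q[0]]).round(3))
T=np.array(camera_info("wrist")["pose"]); p=np.array(read_tool_pos());R=Rn.from_quat(read_tcp_rot()).as_matrix()
print("cam in tool",(R.T@(T[:3,3]-p)).round(4),(R.T@T[:3,:3]).round(3), "tool y",R[:,1].round(3)); print(camera_info("wrist")["camera_matrix"])
def tryp(x,y,z):
    best=None
    for a in np.arange(-np.pi,np.pi,np.pi/12):
        q=solve_ik([x,y,z],down(a))
        if q is not None:
            m=abs(q[5])+abs(q[4]); 
            if best is None or m<best[0]: best=(m,a,np.round(q,2))
    return best
print(tryp(.46,.05,.3),tryp(.45,-.25,.3))
E
```

```text
pivot [0.54611958 0.04679451 0.06      ] knob [0.46190433 0.06872459 0.084     ] 0.08702376905290232 -14.595956787455108
(437, 262) [0.786 0.12  0.052]
(455, 230) [0.782 0.124 0.172]
(437, 250) [ 0.745  0.172 -0.003]
cam in tool [ 0.085  -0.0013 -0.1436] [[ 0.     0.945  0.328]
 [ 1.    -0.    -0.   ]
 [-0.     0.328 -0.945]] tool y [ 0.376  0.927 -0.001]
[[368.48232342   0.         284.61682413]
 [  0.         368.48232342 212.41402431]
 [  0.           0.           1.        ]]
(np.float64(0.0734020610451358), np.float64(1.5707963267948992), array([-0.07,  0.1 , -0.01,  1.46,  0.  , -0.07])) (np.float64(0.1151782190116788), np.float64(0.7853981633974505), array([-0.67,  0.19,  0.1 ,  1.48,  0.  ,  0.12]))
```

```bash
python3 - <<'E'
from h import *
import json
for n,xy,a,z in(("wm",(.49,.06),np.pi/2,.22),("wp",(.47,-.26),np.pi/3,.2)):
    reach([*xy,.27],down(a)); 
    servo_line([*xy,z]); hold(.2)
    i=camera_info("wrist"); p,d=capture("wrist"); cv2.imwrite(f"pics/{n}.png",p);np.save(n+".npy",d)
    json.dump({k:np.array(v).tolist() for k,v in i.items()},open(n+".json","w"))
print(read_clock(),read_force())
a=cv2.imread("pics/wm.png");b=cv2.imread("pics/wp.png")
cv2.imwrite("pics/pair.png",np.hstack([cv2.resize(x,(400,300),interpolation=3) for x in(a,b)]))
E
```

```text
4.8583 [-0.41821716  0.20821404  0.60247244]
```

View pics/pair.png

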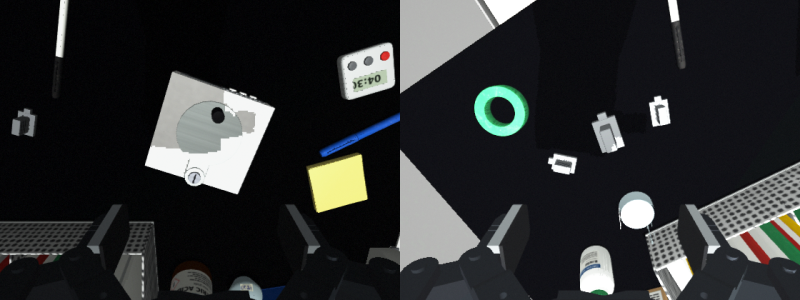

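Left view (wrist, meter): the deck centre is at about (210,130) in the half-size picture, the knob at (218,115), and the pivot screw at (195,177), towards the file box. Right view: the large plate is at (207,132) with its tab upwards, towards the robot. I'll measure both from depth.

```bash
python3 - <<'E'
from h import *
import json
def cloud(n):
    i={k:np.array(v) for k,v in json.load(open(n+".json")).items()}; d=np.load(n+".npy")
    v,u=np.mgrid[:420,:560]; K=i["camera_matrix"];T=i["pose"]
    c=np.stack([(u-K[0,2])/K[0,0]*d,-(v-K[1,2])/K[1,1]*d,-d],-1)
    X=c@T[:3,:3].T+T[:3,3]; X[d==0]=9; return X,cv2.imread(f"pics/{n}.png"),i
def rect(m,X,nm):
    for b,s,c in blobs(m,60):
        r=cv2.minAreaRect((X[b][:,:2]*1000).astype(np.float32)); print(nm,c.round(),s[4],"ctr",np.round(r[0],1),"size",np.round(r[1],1),"ang",round(r[2],1),"z",np.median(X[b][:,2]).round(4),"mean",(X[b][:,:2].mean(0)*1000).round(1))
X,p,i=cloud("wm"); z=X[...,2]; near=np.hypot(X[...,0]-.5,X[...,1]-.06)<.14
m=near&(z>.035)&(z<.075); m=cv2.morphologyEx(m.astype(np.uint8),cv2.MORPH_OPEN,np.ones((5,5)))>0
rect(m,X,"deck+cover")
# image-based outline of deck -> plane
g=p.min(2); mm=np.zeros(g.shape,np.uint8); mm[90:285,190:395]=(g[90:285,190:395]>70); mm=cv2.morphologyEx(mm,cv2.MORPH_OPEN,np.ones((9,9)));
b=max(blobs(mm,500),key=lambda t:t[1][4]); cs=cv2.findContours(b[0].astype(np.uint8),0,2)[0]
pts=np.array([onplane(i,*q[0],.045)[:2]*1000 for q in max(cs,key=len)],np.float32); print("img deck",cv2.minAreaRect(cv2.convexHull(pts)),pts.shape)
rect(near&(z>.078)&(z<.092),X,"knobtop")
dk=np.zeros(g.shape,bool); dk[145:185,285:330]=p.max(2)[145:185,285:330]<45
for b,s,c in blobs(dk,15): print("dark",c,s[4],onplane(i,*c,.084),onplane(i,*c,.07))
X,p,i=cloud("wp"); z=X[...,2]; near=np.hypot(X[...,0]-.48,X[...,1]+.265)<.07
rect(near&(z>.004)&(z<.06),X,"plate all"); rect(near&(z>.03)&(z<.045),X,"bar top")
g=p.max(2); mm=np.zeros(g.shape,np.uint8);mm[140:225,265:315]=g[140:225,265:315]>60
for b,s,c in blobs(mm,100):print("img",s,c)
print("tab pix world",onplane(i,(600-400)*1.4,117*1.4,.008))
np.save("Xp.npy",X)
E
python3 - <<'E'
import cv2,numpy as np
a=cv2.imread("pics/wm.png")[90:285,190:395];b=cv2.imread("pics/wp.png")[145:225,255:335]
cv2.imwrite("pics/c2.png",np.hstack([cv2.resize(a,(410,390),interpolation=2),cv2.resize(b,(390,390),interpolation=2)]))
E
```

```text
deck+cover [289. 188.] 19169 ctr [497.   63.8] size [130.3 125.8] ang 71.0 z 0.0465 mean [492.2  63.4]
img deck ((498.73272705078125, 63.45176696777344), (131.09262084960938, 132.2704620361328), 70.98087310791016) (328, 2)
knobtop [305. 163.] 268 ctr [462.7  74.7] size [13.4 13.4] ang 26.4 z 0.0848 mean [462.2  74.6]
dark [304.50955414 161.02229299] 314 [0.46077635 0.07433633 0.084     ] [0.46357373 0.07510418 0.07      ]
plate all [354. 165.] 143 ctr [ 487.6 -197.4] size [ 5.6 27.8] ang 72.4 z 0.0067 mean [ 489.9 -198.6]
plate all [290. 186.] 1693 ctr [ 476.  -259.3] size [32.  52.1] ang 78.5 z 0.0095 mean [ 475.2 -258.3]
plate all [234. 229.] 537 ctr [ 487.4 -331.3] size [25.9 23. ] ang 47.5 z 0.0089 mean [ 486.1 -327.5]
bar top [292. 196.] 558 ctr [ 479.8 -260. ] size [14.1 30.5] ang 79.0 z 0.0367 mean [ 479.  -259.7]
img [ 268  156   47   59 1738] [290.71518987 186.15880322]
tab pix world [ 0.45438997 -0.25741176  0.008     ]
```

View pics/c2.png

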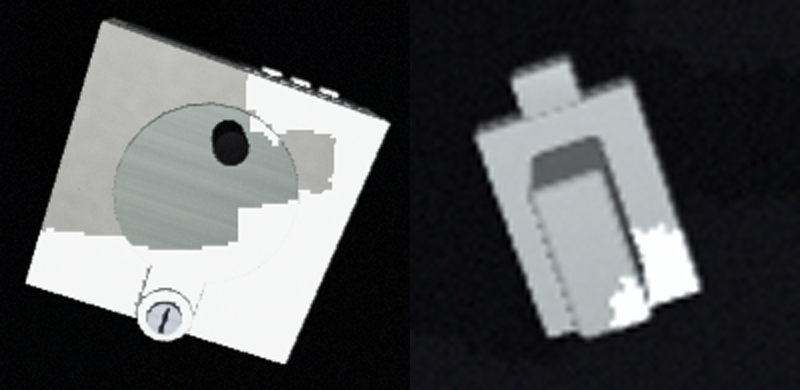

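The geometry agrees. The deck measures 130x126 mm, centred at (497,64) with yaw -19°. From that I predict the knob at (463,75), and it measures (462.7,74.7). The plate's bar centre is at (479.8,-260) with the tab at 169°. Next: grip the knob, feel for the free direction and swing the cover.

```bash
cat >> h.py <<'E'
YAW=np.radians(-19.); C=np.array([.4968,.0633]); ex=np.array([np.cos(YAW),np.sin(YAW)]); ey=np.array([-ex[1],ex[0]])
PIV=C+.05*ex; PORT=C-.008*ex
def knob(t): # cover angle
    a=YAW+np.pi+t; return PIV+.086*np.array([np.cos(a),np.sin(a)])
def kq(t): return down(YAW+np.pi/2+t)
E
python3 - <<'E'
from h import *
Z=.064
for t in(-1.64,-.8,0,.8,1.64): print(t,np.round(solve_ik([*knob(t),Z],kq(t)),2))
k=knob(0); reach([*k,.16],kq(0)); servo_line([*k,Z],speed=.12)
f0=np.array(read_force()); print("pre",f0.round(1))
command_gripper(0.0); print("w",read_gripper_width()); f0=np.array(read_force()); print("grip F",f0.round(1))
def go(t,v): servo_line([*knob(t),Z],kq(t),speed=v)
def ft(t):
    a=YAW+np.pi+t; return float((np.array(read_force())-f0)[:2]@[-np.sin(a),np.cos(a)])
def feel(s):
    for t in np.arange(.03,.16,.03):
        go(s*t,.03); f=ft(s*t); print(round(s*t,2),round(f,1),end="; ")
        if abs(f)>12: return True
    return False
s=1
if feel(s): go(0,.03); s=-1; print("blocked +"); print("other blocked",feel(s))
for t in np.linspace(.15,1.64,13)[1:]:
    go(s*t,.1); f=ft(s*t); print(round(s*t,2),round(f,1),end="; ")
    if abs(f)>30: print("STOP");break
print(read_clock(),read_tool_pos())
E
```

```text
-1.64 [ 0.07  0.42 -0.18  0.97  0.    2.04]
-0.8 [ 0.08  0.32 -0.34  0.91  0.    1.21]
0 [-0.02  0.24 -0.46  0.87  0.    0.31]
0.8 [-0.16  0.24 -0.47  0.87  0.   -0.63]
1.64 [-0.23  0.32 -0.34  0.91  0.   -1.54]
pre [ 0.8  0.1 -0.1]
w 0.13402230330334275
grip F [-1.   0.5  4.7]
0.03 0.7; 0.06 -7.7; 0.09 -17.3; blocked +
-0.03 -0.9; -0.06 0.4; -0.09 -0.7; -0.12 -1.4; -0.15 -0.9; other blocked False
-0.27 -0.8; -0.4 -0.3; -0.52 -1.5; -0.65 -1.4; -0.77 -1.9; -0.9 -2.4; -1.02 -2.0; -1.14 -1.4; -1.27 -1.5; -1.39 -1.3; -1.52 -1.6; -1.64 -0.8; 13.4667 [0.57926166 0.12815972 0.06439995]
```

The cover was blocked in the + direction and ran free in the - direction at about 1.5 N, all the way to -1.64. I'll release it, retreat and look at the port.

```bash
python3 - <<'E'
from h import *
import json
command_gripper(.5); p=read_tool_pos(); servo_line([p[0],p[1],.17],speed=.2)
reach([.47,-.02,.24],down(np.pi/2)); hold(.2)
i=camera_info("wrist"); p,d=capture("wrist"); cv2.imwrite("pics/wo.png",p); np.save("wo.npy",d)
json.dump({k:np.array(v).tolist() for k,v in i.items()},open("wo.json","w"))
def proj(P):
    T=i["pose"];c=np.linalg.inv(T)@[*P,1];K=i["camera_matrix"];return np.array([K[0,2]+K[0,0]*c[0]/-c[2],K[1,2]-K[1,1]*c[1]/-c[2]])
u,v=proj([*PORT,.045]).astype(int); print(u,v)
K=i["camera_matrix"];T=np.array(i["pose"]);vv,uu=np.mgrid[:420,:560]
X=np.stack([(uu-K[0,2])/K[0,0]*d,-(vv-K[1,2])/K[1,1]*d,-d],-1)@T[:3,:3].T+T[:3,3]
# floor points in meter frame
L=(X[...,:2]-C); mx=L@ex;my=L@ey; z=X[...,2]
m=(abs(mx)<.055)&(abs(my)<.06)&(z<.041)&(z>.02)
print("recess n",m.sum(),"z",np.median(z[m]),"mx",np.percentile(mx[m],[1,50,99]).round(4),"my",np.percentile(my[m],[1,50,99]).round(4))
for lo,hi in((.026,.032),(-.032,-.026)): q=m&(my>lo)&(my<hi); print(lo,q.sum(), mx[q].mean() if q.any() else "")
core=m&(abs(my)<.022); r=cv2.minAreaRect((X[m&(abs(my)<.0235)][:,:2]*1000).astype(np.float32)); print(r, "port exp",PORT)
kn=(z>.078)&(z<.092)&(np.hypot(X[...,0]-knob(-1.64)[0],X[...,1]-knob(-1.64)[1])<.03); kc=X[kn][:,:2]
c,_=cv2.minEnclosingCircle((kc*1000).astype(np.float32)); a=np.array(c)/1000-PIV; print("knob",c,"cover",(np.arctan2(a[1],a[0])-YAW-np.pi+np.pi)%(2*np.pi)-np.pi)
cv2.imwrite("pics/wo2.png",cv2.resize(p[max(0,v-100):v+100,max(0,u-130):u+130],(780,600),interpolation=2)); print(read_clock())
E
```

```text
374 199
recess n 1848 z 0.038180958230501216 mx [-0.0393 -0.0076  0.0103] my [-0.0207  0.0042  0.0343]
0.026 90 -0.0068398063341826645
-0.032 0 
((483.0199279785156, 68.95914459228516), (45.195396423339844, 51.42247009277344), 71.07115173339844) port exp [0.48923585 0.06590455]
knob (578.1023559570312, 126.11431884765625) cover -1.6454584600664806
16.75
```

View pics/wo2.png

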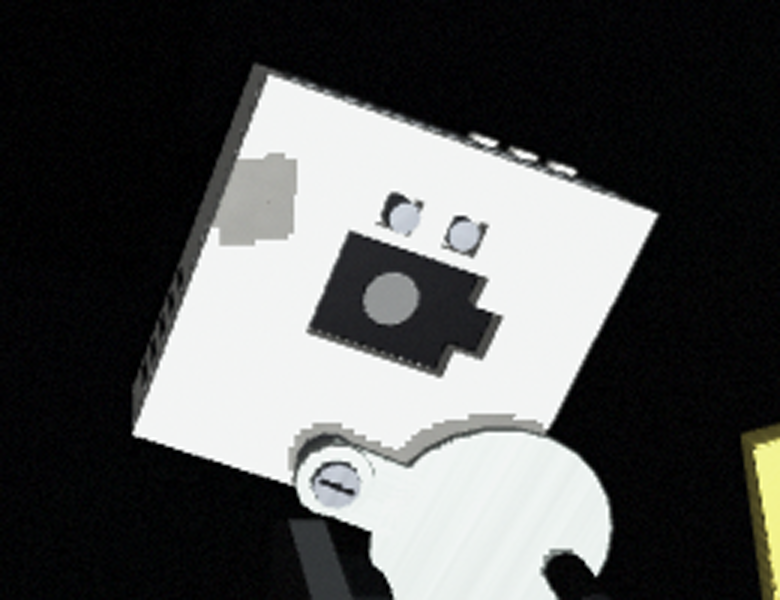

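The port is uncovered and its slot is on the meter's +y end (right side of the crop, at (480,320)). The cover is at -1.645. The port rim corners in the crop are (350,231), (487,277), (441,376) and (308,331). I'll refine the port centre from these, then pick up the plate.

```bash
python3 - <<'E'
from h import *
import json
i={k:np.array(v) for k,v in json.load(open("wo.json")).items()}
cs=np.array([onplane(i,244+a/3,99+b/3,.045)[:2] for a,b in((350,231),(487,277),(441,376),(308,331))])
print((cs*1000).round(1).tolist(),"ctr",cs.mean(0).round(4),"exp",PORT.round(4),np.linalg.norm(np.roll(cs,1,0)-cs,axis=1).round(4),"yang",np.degrees(np.arctan2(*(cs[1]-cs[0])[::-1])),np.degrees(np.arctan2(*(cs[2]-cs[3])[::-1])))
ck=np.array([onplane(i,244+a/3,99+b/3,.045)[:2] for a,b in((267,72),(658,213))]);print("front corners",(ck*1000).round(1).tolist(),"exp",((C-.062*ex-.065*ey)*1000).round(1),((C-.062*ex+.065*ey)*1000).round(1))
a=np.radians(79.); pp=[.4798,-.260]
reach([*pp,.12],down(a)); print(np.round(read_joint_pos(),2))
servo_line([*pp,.012],speed=.12); f0=np.array(read_force())
command_gripper(0.); print("w",read_gripper_width(),(np.array(read_force())-f0).round(1))
servo_line([*pp,.14],speed=.12); hold(.1); print("w",read_gripper_width(),read_clock())
p,d=capture("wrist"); cv2.imwrite("pics/held.png",p)
q=solve_ik([*PORT,.12],down(np.radians(-19.)));print("place ik",np.round(q,2)); 
E
```

```text
[[465.8, 50.6], [480.7, 95.2], [514.4, 83.7], [498.8, 39.3]] ctr [0.4899 0.0672] exp [0.4892 0.0659] [0.035  0.047  0.0356 0.0471] yang 71.44115318101659 70.70207166663302
front corners [[417.1, 22.5], [460.0, 146.2]] exp [417.  22.] [459.3 144.9]
[-0.65  0.31 -0.2   1.06  0.   -0.46]
w 0.15516821854969198 [-1.5 -0.4  6.2]
w 0.1529858664243454 20.525
place ik [-0.04  0.22 -0.32  1.03  0.    1.87]
```

View pics/held.png

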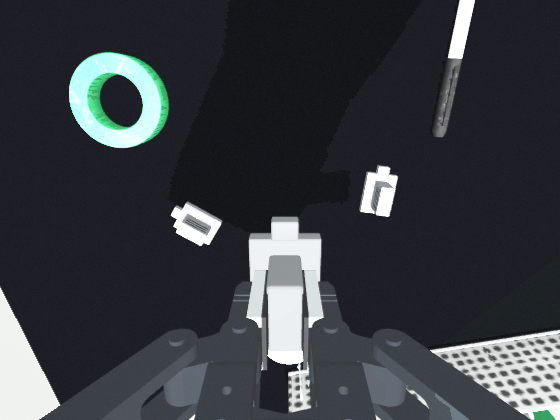

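The plate is held squarely with its tab towards the camera, tab end at about (285,218). I'll read the edge profile to get the in-hand offset along the bar.

```bash
python3 - <<'E'
import cv2
g=cv2.imread("pics/held.png").mean(2)
print("tab",[(r,int(g[r,280:290].mean())) for r in range(212,262,1)])
print("body",[(r,int(g[r,305:312].mean())) for r in range(226,262,1)])
print("row245",[(c,int(g[246,c])) for c in list(range(244,254))+list(range(316,326))])
E
```

```text
tab [(212, 22), (213, 23), (214, 22), (215, 26), (216, 67), (217, 146), (218, 148), (219, 150), (220, 152), (221, 165), (222, 223), (223, 238), (224, 245), (225, 244), (226, 244), (227, 243), (228, 243), (229, 243), (230, 243), (231, 242), (232, 241), (233, 241), (234, 241), (235, 241), (236, 240), (237, 240), (238, 240), (239, 239), (240, 230), (241, 241), (242, 241), (243, 241), (244, 241), (245, 241), (246, 241), (247, 241), (248, 241), (249, 241), (250, 241), (251, 241), (252, 241), (253, 241), (254, 239), (255, 175), (256, 149), (257, 149), (258, 149), (259, 149), (260, 149), (261, 149)]
body [(226, 33), (227, 32), (228, 32), (229, 33), (230, 33), (231, 32), (232, 44), (233, 120), (234, 147), (235, 148), (236, 153), (237, 154), (238, 162), (239, 218), (240, 233), (241, 241), (242, 241), (243, 241), (244, 241), (245, 241), (246, 241), (247, 241), (248, 241), (249, 241), (250, 241), (251, 241), (252, 241), (253, 241), (254, 240), (255, 240), (256, 240), (257, 240), (258, 240), (259, 240), (260, 240), (261, 240)]
row245 [(244, 34), (245, 33), (246, 31), (247, 33), (248, 75), (249, 222), (250, 239), (251, 241), (252, 242), (253, 242), (316, 242), (317, 242), (318, 241), (319, 239), (320, 228), (321, 93), (322, 36), (323, 30), (324, 32), (325, 34)]
```

The in-hand offset is only about -0.5 mm along the tab. The port centre from the rim agrees with the prediction to 1.5 mm. Now I'll place the plate, watching the force.

```bash
python3 - <<'E'
from h import *
t=np.array([.4896,.0666])+.0005*ey; q=down(YAW)
reach([*t,.14],q); servo_line([*t,.064],speed=.12); hold(.15)
f0=np.array(read_force()); 
def lower():
    for z in np.arange(.060,.0485,-.002):
        servo_line([*cur,z],speed=.04); f=np.array(read_force())-f0; print(round(z,3),f.round(1),end="; ")
        if f[2]>10: return False
    return True
ok=False
for dx,dy in((0,0),(1.5,0),(-1.5,0),(0,1.5),(0,-1.5)):
    cur=t+.001*(dx*ex+dy*ey)
    if dx or dy: servo_line([*cur,.064],speed=.08)
    ok=lower(); print("try",dx,dy,ok)
    if ok: break
print(read_tool_pos(),read_clock())
E
```

```text
0.06 [0.4 0.2 0.2]; 0.058 [ 0.2  0.9 -0.6]; 0.056 [0.2 0.3 0. ]; 0.054 [0.1 1.9 0.3]; 0.052 [-0.6  0.6  0.9]; 0.05 [-0.2  0.3 -0.5]; try 0 0 True
[0.48969566 0.06706149 0.04990841] 25.0083
```

The plate went in without contact on the first try. I'll lower the last millimetre, release, retreat and check.

```bash
python3 - <<'E'
from h import *
p=read_tool_pos(); servo_line([p[0],p[1],.0492],speed=.03); print(read_force())
command_gripper(.35); hold(.2); servo_line([p[0],p[1],.15],speed=.12)
reach([.46,-.04,.24],down(np.pi/2)); hold(.3)
i=camera_info("wrist"); p,d=capture("wrist"); K=i["camera_matrix"];T=np.array(i["pose"]);vv,uu=np.mgrid[:420,:560]
X=np.stack([(uu-K[0,2])/K[0,0]*d,-(vv-K[1,2])/K[1,1]*d,-d],-1)@T[:3,:3].T+T[:3,3]; z=X[...,2]
n=np.hypot(X[...,0]-PORT[0],X[...,1]-PORT[1])<.03
m=n&(z>.067)&(z<.085); r=cv2.minAreaRect((X[m][:,:2]*1000).astype(np.float32)); print("bar",m.sum(),r,"z",np.median(z[m]),"tilt",np.polyfit((X[m][:,:2]-PORT)@ey,z[m],1)[0],"port",PORT)
k=knob(-1.64);kn=(z>.078)&(z<.092)&(np.hypot(X[...,0]-k[0],X[...,1]-k[1])<.03)
c,_=cv2.minEnclosingCircle((X[kn][:,:2]*1000).astype(np.float32)); a=np.array(c)/1000-PIV; print("knob",c,"cover",(np.arctan2(a[1],a[0])-YAW)%(2*np.pi)-np.pi*1)
v,u=np.argwhere(m).mean(0).astype(int); v=max(v,100);cv2.imwrite("pics/end.png",cv2.resize(p[v-100:v+100,u-130:u+130],(780,600),interpolation=2)); 
t,_=capture("top"); dd=cv2.absdiff(t,cv2.imread("pics/top0.png"))[215:260,340:430]; print("bystander diff",dd.max(),read_clock())
E
```

```text
[-1.99506294 -0.23956052  7.91343366]
bar 566 ((488.48968505859375, 65.25921630859375), (30.623741149902344, 14.3764009475708), 71.2207260131836) z 0.07373971684991135 tilt 0.036471753238049846 port [0.48923585 0.06590455]
knob (577.28271484375, 126.04235076904297) cover -1.6370061022870857
bystander diff 25 29.0083
```

View pics/end.png

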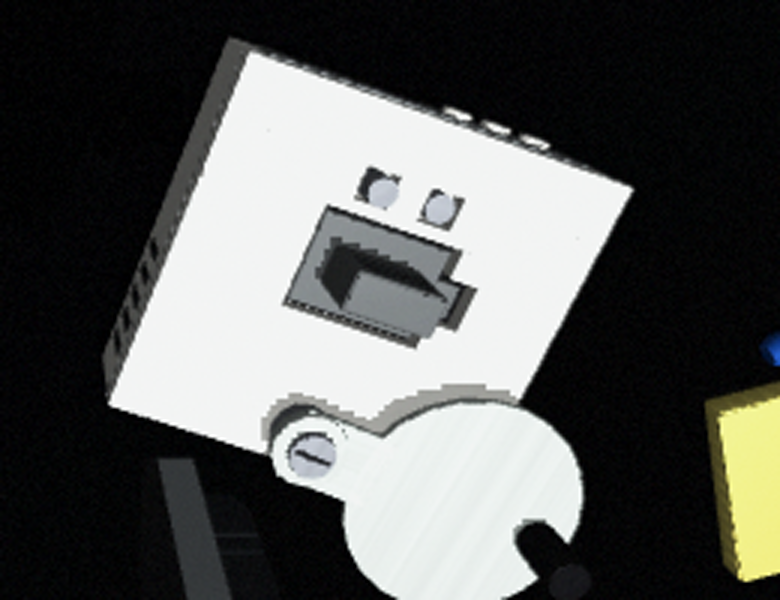

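The plate sits inside the port with its tab in the slot at (458,305). The bar top is 73.7 mm high (73 expected, and the camera read 0.7 mm high before). The 0.036 slope along the bar is under the 0.07 limit, but I'll check it against the fixed deck's slope before handing in.

```bash
python3 - <<'E'
from h import *
i=camera_info("wrist"); ds=[capture("wrist")[1] for _ in range(6)]; d=np.median(ds,0); K=i["camera_matrix"];T=np.array(i["pose"]);vv,uu=np.mgrid[:420,:560]
X=np.stack([(uu-K[0,2])/K[0,0]*d,-(vv-K[1,2])/K[1,1]*d,-d],-1)@T[:3,:3].T+T[:3,3]; z=X[...,2]
P=X[...,:2]-PORT; mx=P@ex;my=P@ey
def fit(m): return np.linalg.lstsq(np.c_[mx[m],my[m],np.ones(m.sum())],z[m],rcond=None)[0].round(4),m.sum()
bar=(abs(mx)<.0055)&(abs(my)<.0135)&(z>.067)&(z<.08)
plate=(abs(mx)<.0145)&(abs(my)<.02)&(z>.04)&(z<.05)
deck=(abs(mx+.008)<.05)&(abs(my)<.058)&(z>.041)&(z<.05)&~((abs(mx)<.021)&(abs(my)<.037))
for n,m in(("bar",bar),("plate",plate),("deck",deck)): print(n,*fit(m))
b,pl,dk=fit(bar)[0],fit(plate)[0],fit(deck)[0]
print("rel tilt",np.hypot(*(b-dk)[:2]),"bar over deck",b[2]-dk[2])
if np.hypot(*(b-dk)[:2])<.05 and abs(b[2]-dk[2]-.028)<.002:
    finish_job(); print("handed in",read_clock())
E
```

```text
bar [ 0.0018 -0.0044  0.0739] 342
plate [ 0.0013 -0.0023  0.0461] 529
deck [-0.0002  0.0001  0.0459] 7989
rel tilt 0.004924428900898053 bar over deck 0.02799999999999999
the job is handed in; nothing more can be done
the job is handed in; nothing more can be done
```

The job is handed in: the dust cover is fully aside and the large reference plate is flush in the port and released. No verdict was reported.

- **Cover:** I gripped the knob and felt both ways. It was blocked in the + direction at about 17 N and free in the - direction at about 1.5 N. I swung it to -1.64 rad, and it measured -1.637 after the plate was placed, against the 1.5 rad needed.
- **Plate:** I took the largest of the three look-alikes and turned its tab to the slot, which is on the meter's +y end. It went in on the first try without catching.
- **Last checks on the plate:** the bar top stood 28.0 mm above the deck, as it should when flush. Tilt relative to the deck was 0.005 rad, the centre was about 1 mm from the port centre, and the line was within 0.3°.
- **Disagreement:** a rough single-picture slope first read 0.036 rad along the bar. A cleaner fit over six frames gave 0.005, so I put the first reading down to edge pixels.
- **Bystanders:** I checked the beaker and bottle only by comparing top views before and after, which showed no more than small differences (at most 25 of 255). The bottle is half hidden in that view; the arm was not sent near either of them.
- **Time:** the clock read 29.0 s just before the final check, against the 67 s limit.

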